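Clip two mugs to the snap hooks of the mug dock

ROBOT

A 7-joint arm with a two-finger parallel gripper is mounted at the origin on a cart in front of the work surface, level with it; the furniture and walls round the work are solid. World frame = base frame: x ahead of the robot, y to its left, z up, the work surface at z = 0. Lengths are in m, angles in rad, forces in N, time in s.
With the tool pointing down it reaches from about 0.4 to 0.85 m from the base axis. Payload 10.4 kg.
Tool frame: the origin (TCP) lies at the very end of the fingers, on their centre line; the grasp point (between the pads) lies 19 mm behind it (grasp_offset is the distance from the TCP to the grasp point, in m); z points along the fingers, y is the line along which they close (so a half turn about z gives the same grasp; the last joint's range is limited). The gripper opens to 85 mm and grips with 20 to 120 N. Pads are 22 mm wide; open, the fingers measure 114 mm over their backs; the gripper's body (76 mm by 85 mm) begins 54 mm behind the grasp point. The pads swing forward as they close: fully open they stand 13 mm farther back than shut.
Start: joints at [-1.211, 0.332, -0.065, 1.46, 0.022, 1.35, -0.088], TCP at [0.233, 0.58, 0.231] pointing down, gripper open.
Joint ranges: [-2.6, 2.6], [-0.5, 2.12], [-1.47, 1.34], [0.16, 2.42], [-1.27, 4.41], [0.06, 2.06], [-2.6, 2.6]. Speed limits (rad/s): [2.22, 2.22, 2.79, 2.79, 3.14, 3.14, 3.14].

INTERFACE

Orientations are given as a unit quaternion [x, y, z, w].
In Python, from workcell import * gives the robot as it stands.
- The arm moves only by the tool jog_arm, never from a script. Its argument "plan" is a list of rows, each a list of 3 entries, a list of its own where there are three numbers: the turn, a rotation vector about the tool's x, y, z in rad, then the shift along the tool's x, y, z in m, then the finger opening in m, from 0 to 0.0854. A call has 1 to 8 rows; each row is the pose to reach, as a shift and turn from the pose commanded when the call began, along the tool's axes at that moment; what a row does not reach only later rows make up. A row lasts 1/12 s, in which the tool goes at most 41.7 mm and 7.16 degrees, less where a joint would pass 70% of its speed; a pose out of reach is approached as far as the arm can. A call with a gripper value outside its range is refused whole. The fingers move at their own pace and stop on an object; "force" is the grip in N (left out, the last holds). Time passes only in rows, so rows that repeat a pose let the fingers close. It gives the time, the measured TCP pose, the force, the opening and the grip force at its end, in the units of the state.
- get_obs(): the state, without advancing time (a new reading comes with each control period).
- camera(name): name is "scene" or "side" or "wrist"; returns a dict with "img" (400x640x3 uint8, red, green, blue), "mtx" (3x3 intrinsics, pixels), "extrinsics" (4x4, takes a point from camera to world coordinates). Camera axes: x right, y down, z forward; pixel columns grow to the right and rows downward; lengths in m; the calibration is good to about 2 mm. A picture is of the moment at which its call begins. There is no depth.
- hand_in(): hands the job in; it is judged then, once.
The state is a dict: "clock": time; "joint_pos": joint angles; "joint_velocities": joint speeds; "tau": joint torques, N m; "position": TCP position; "ee_rot": TCP orientation; "ft_force": force on the tool from outside, world axes, zero at the start; "torque": the same for the moment, N m; "grip_width": opening from 0.0 (shut) to 1.0 (fully open); "grasp_force": force on a finger pad.
Only numpy, scipy, OpenCV 4.12 (cv2) and the standard library are available. Lean on these libraries where they do the work, as an engineer would, in place of code of your own. Each camera call takes 0.05 s, during which the arm holds its last target. There are 200 camera calls.

TASK

Stow the two camp mugs on the mug dock, one on each snap hook: slide each mug over the worktop and push the upright bar of its handle through the sprung gate until the gate snaps shut behind it, then draw the mug back until its handle rests against the inside of the closed gate. Either mug may go on either hook. Do not lift or tip the mugs, and leave the timer, the jars and the teaspoon where they are.

Things in the scene. Friction and masses are not known exactly. Their poses are not given: they have to be found in the camera images.
- blue_mug_centre (a point): middle of the blue camp mug, on its axis, 40 mm above its underside. Body 88 mm diameter, 80 mm high, open on top: bore 72 mm diameter, 72 mm deep, wall 8 mm; 0.35 to 0.55 kg, slides easily. x axis points from the mug's axis to its steel handle, z up. One mug stands left, one right (which varies), handle away from the robot within about 0.6 rad.
- blue_mug_bar (a point): middle of the upright outer bar of the blue mug's handle, 92 mm from the mug's axis along its x, 45 mm above its underside. Handle: loop of 8 mm round bar, level bars 18 and 72 mm above the underside join it to the mug; clear opening between upright bar and mug 44 mm wide, 46 mm high.
- red_mug_centre (a point): middle of the red camp mug, on its axis, 40 mm above its underside. Body 88 mm diameter, 80 mm high, open on top: bore 72 mm diameter, 72 mm deep, wall 8 mm; 0.35 to 0.55 kg, slides easily. x axis points from the mug's axis to its steel handle, z up. One mug stands left, one right (which varies), handle away from the robot within about 0.6 rad.
- red_mug_bar (a point): middle of the upright outer bar of the red mug's handle, 92 mm from the mug's axis along its x, 45 mm above its underside. Handle: loop of 8 mm round bar, level bars 18 and 72 mm above the underside join it to the mug; clear opening between upright bar and mug 44 mm wide, 46 mm high.
- left_hook (a point): middle of the shut gate of the left (seen from the robot) snap hook, 45 mm above the worktop; x points level into the hook (away from the robot), y to the left along the gate, z up. Hook: level loop of 8 mm steel bar, arms at y = +16 and -16 mm, back at x = 46 mm, ends flared to x = -14, y = +28 and -28 mm as a lead-in; it fits through a mug handle's opening.
- right_hook (a point): middle of the shut gate of the right (seen from the robot) snap hook, 45 mm above the worktop; x points level into the hook (away from the robot), y to the left along the gate, z up. Hook: level loop of 8 mm steel bar, arms at y = +16 and -16 mm, back at x = 46 mm, ends flared to x = -14, y = +28 and -28 mm as a lead-in; it fits through a mug handle's opening.
- dock: fixed wooden mug dock, 330 mm wide, carrying both snap hooks 200 mm apart; origin under its foot, x away from the robot, same axes as the hooks. Gate line 85 mm before the origin, hooks at y = +100 and -100 mm; back board 90 mm high, its front 3 mm before the origin. Its position and yaw vary.
- left_gate (a joint): angle (rad) of the left hook's brass gate (6 mm bar, pivot at hook y = -16 mm, tip at +11): 0 shut, grows inwards to 1.4; spring needs 1 to 2 N at the handle bar. A bar pushed in along hook x is let past when its middle is about 30 mm beyond the gate line (stop at 38 mm); then the gate snaps shut. It never swings outwards: a bar drawn back stops 7 mm inside the gate line.
- right_gate (a joint): angle (rad) of the right hook's brass gate (6 mm bar, pivot at hook y = -16 mm, tip at +11): 0 shut, grows inwards to 1.4; spring needs 1 to 2 N at the handle bar. A bar pushed in along hook x is let past when its middle is about 30 mm beyond the gate line (stop at 38 mm); then the gate snaps shut. It never swings outwards: a bar drawn back stops 7 mm inside the gate line.
- timer: bystander: round red and white kitchen timer, 60 mm diameter, 48 mm high, left of the mugs; origin at the middle of its underside
- spice_jar: bystander: spice jar with black cap, 41 mm diameter, 105 mm high, right of the mugs; origin at the middle of its underside
- mustard_jar: bystander: glass jar with white lid, 59 mm diameter, 103 mm high, right of the dock; origin at the middle of its underside
- teaspoon: bystander: steel teaspoon, 132 mm long, 28 mm wide, 11 mm high, lying between robot and mugs; origin at the middle of its underside
Not all that is in view belongs to the job. There is more than one size of the part that bears blue_mug_centre; the job needs the larger.

How it is judged:
On the way, in this order (a step that is already met when the one before it is completed fails the run):
1. one mug's handle bar is inside a hook with the gate shut behind it (((x of blue_mug_bar in the frame of left_hook between 0.003 and 0.045 m and y of blue_mug_bar in the frame of left_hook between -0.015 and 0.015 m and value of joint left_gate below 0.12 rad) or (x of blue_mug_bar in the frame of right_hook between 0.003 and 0.045 m and y of blue_mug_bar in the frame of right_hook between -0.015 and 0.015 m and value of joint right_gate below 0.12 rad) or (x of red_mug_bar in the frame of left_hook between 0.003 and 0.045 m and y of red_mug_bar in the frame of left_hook between -0.015 and 0.015 m and value of joint left_gate below 0.12 rad) or (x of red_mug_bar in the frame of right_hook between 0.003 and 0.045 m and y of red_mug_bar in the frame of right_hook between -0.015 and 0.015 m and value of joint right_gate below 0.12 rad))), for 0.2 s.
2. each hook has a mug's handle bar inside it with the gate shut behind it (((x of blue_mug_bar in the frame of left_hook between 0.003 and 0.045 m and y of blue_mug_bar in the frame of left_hook between -0.015 and 0.015 m and value of joint each of left_gate, right_gate below 0.12 rad and x of red_mug_bar in the frame of right_hook between 0.003 and 0.045 m and y of red_mug_bar in the frame of right_hook between -0.015 and 0.015 m) or (x of blue_mug_bar in the frame of right_hook between 0.003 and 0.045 m and y of blue_mug_bar in the frame of right_hook between -0.015 and 0.015 m and value of joint each of right_gate, left_gate below 0.12 rad and x of red_mug_bar in the frame of left_hook between 0.003 and 0.045 m and y of red_mug_bar in the frame of left_hook between -0.015 and 0.015 m))), for 0.2 s.
At the end, for the whole second after the job is handed in: Each hook holds one mug: the middle of the handle bar is 3 to 16 mm inside the gate line (drawn back against the gate) and within 15 mm of the hook's middle line sideways, the gate is shut (under 0.12 rad), and both mugs stand upright (within 0.1 rad) on the worktop (centre under 46 mm high) (((x of blue_mug_bar in the frame of left_hook between 0.003 and 0.016 m and y of blue_mug_bar in the frame of left_hook between -0.015 and 0.015 m and value of joint each of left_gate, right_gate below 0.12 rad and x of red_mug_bar in the frame of right_hook between 0.003 and 0.016 m and y of red_mug_bar in the frame of right_hook between -0.015 and 0.015 m) or (x of blue_mug_bar in the frame of right_hook between 0.003 and 0.016 m and y of blue_mug_bar in the frame of right_hook between -0.015 and 0.015 m and value of joint each of right_gate, left_gate below 0.12 rad and x of red_mug_bar in the frame of left_hook between 0.003 and 0.016 m and y of red_mug_bar in the frame of left_hook between -0.015 and 0.015 m)) and height (world z) of each of blue_mug_centre, red_mug_centre below 0.046 m and angle between each of blue_mug_centre, red_mug_centre's own z axis and vertical below 0.1 rad); the robot touches nothing.
It fails at once if a mug was lifted (more than about 20 mm) or tipped (more than 0.35 rad) (height (world z) of any of blue_mug_centre, red_mug_centre above 0.06 m or angle between any of blue_mug_centre, red_mug_centre's own z axis and vertical above 0.35 rad).
It fails at once if a bystander was moved more than 30 mm (distance of any of timer, spice_jar, mustard_jar, teaspoon from where it was at the start of the episode above 0.03 m).
It also fails if it takes over 72 s, if anything falls off the work surface, if the arm or the gripper's body presses on something with over 40 N, if the wrist force passes 120 N, or if a joint passes its speed limit or range.

## Working session

There is one attempt and no reset: what is moved stays moved. The work goes in short steps, Python scripts to look and compute and a tool call to move; the robot and the scene stay as the last step left them, time stands still between calls to the robot, and variables do not carry over. Pictures are saved under pics/ and viewed, at most 10 in all, crops included, and the job is handed in when it is done.

Besides the shell and the picture viewer there is one more tool, called after ">>>" as name(argument=value, ...), one argument or row to a line, values as JSON. jog_arm: Moves the arm, as the interface text tells. Its arguments: {"type":"object","properties":{"plan":{"type":"array"},"force":{"type":"number"}},"required":["plan"]}

```bash
mkdir -p pics; ls; python3 - <<'E'
from workcell import *
import cv2,numpy as np
o=get_obs();print({k:np.round(v,3) for k,v in o.items()})
for n in ("scene","side"):
    c=camera(n);cv2.imwrite(f"pics/{n}0.png",c["img"][:,:,::-1]);np.savez(f"{n}0.npz",**c)
    print(n,c["mtx"].round(1),c["extrinsics"].round(3))
E
```

```text
pics
{'clock': np.float64(0.0), 'joint_pos': array([-1.211,  0.333, -0.065,  1.461,  0.022,  1.35 , -0.089]), 'joint_velocities': array([-0.001,  0.001,  0.   , -0.   , -0.   ,  0.   , -0.001]), 'tau': array([ 1.0000e-03, -6.2545e+01,  5.0000e-02, -3.9162e+01,  1.6000e-02,
        1.0000e-02,  0.0000e+00]), 'position': array([0.233, 0.579, 0.231]), 'ee_rot': array([ 0.19 ,  0.982, -0.001, -0.   ]), 'ft_force': array([-0.243, -0.484, -0.047]), 'torque': array([ 0.012, -0.033,  0.002]), 'grasp_force': np.float64(0.0), 'grip_width': np.float64(1.0)}
scene [[380.4   0.  320.5]
 [  0.  380.4 202.9]
 [  0.    0.    1. ]] [[ 0.835 -0.364  0.412  0.17 ]
 [-0.55  -0.564  0.616 -0.6  ]
 [ 0.008 -0.741 -0.672  0.719]
 [ 0.     0.     0.     1.   ]]
side [[423.4   0.  316.9]
 [  0.  423.4 205.4]
 [  0.    0.    1. ]] [[ 0.997  0.051 -0.051  0.579]
 [ 0.072 -0.643  0.763 -0.808]
 [ 0.006 -0.764 -0.645  0.716]
 [ 0.     0.     0.     1.   ]]
```

View pics/scene0.png

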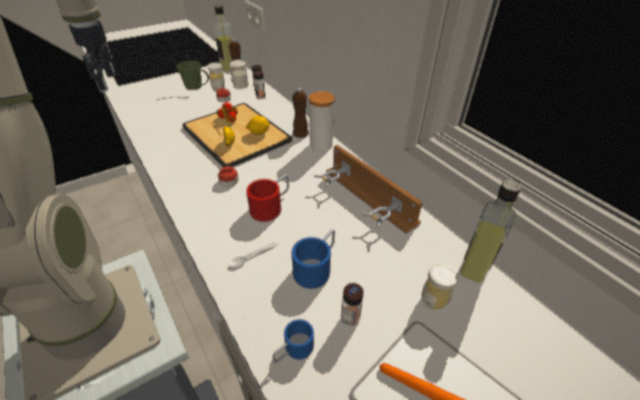

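View pics/side0.png

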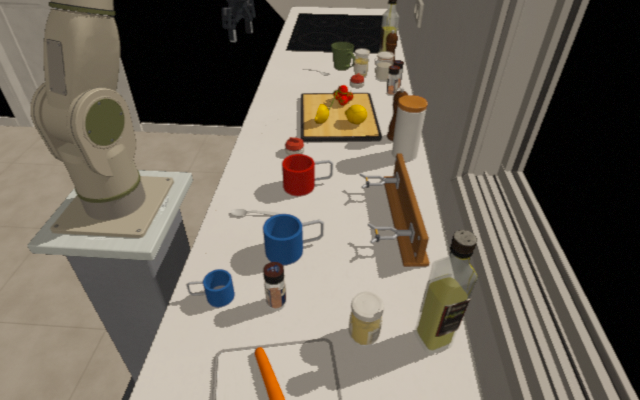

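The scene view shows the red mug at (265,200), the larger blue mug at (312,262) and the small decoy at (298,340). The dock board runs from (335,150) to (418,225), with hooks at about (335,175) and (383,212). In the side view the mugs are at (299,175) and (284,240), and the hooks at about (378,183) and (385,235). I'll take measurements from enlarged crops next.

```bash
cat > h.py <<'E'
import numpy as np,cv2
def ray(c,u,v):
    K,T=c["mtx"],c["extrinsics"]
    d=T[:3,:3]@np.linalg.solve(K,[u,v,1.]);return T[:3,3],d
def onz(c,u,v,z):
    o,d=ray(c,u,v);return o+d*(z-o[2])/d[2]
def tri(c1,p1,c2,p2):
    A=[];b=[]
    for c,p in((c1,p1),(c2,p2)):
        o,d=ray(c,*p);d=d/np.linalg.norm(d);M=np.eye(3)-np.outer(d,d);A.append(M);b.append(M@o)
    return np.linalg.lstsq(np.vstack(A),np.hstack(b),rcond=None)[0]
def proj(c,P):
    T=c["extrinsics"];p=c["mtx"]@(T[:3,:3].T@(np.asarray(P)-T[:3,3]));return p[:2]/p[2]
def blobs(img,col,amin=60):
    h=cv2.cvtColor(np.ascontiguousarray(img),cv2.COLOR_RGB2HSV);H,S,V=cv2.split(h)
    m={'blue':(H>100)&(H<125)&(S>130),'red':((H<6)|(H>174))&(S>150)&(V>60),'brown':(H>4)&(H<16)&(S>110)&(V>50)&(V<190)}[col].astype(np.uint8)
    n,l,s,c=cv2.connectedComponentsWithStats(m)
    return [(s[i],c[i],l==i) for i in range(1,n) if s[i][4]>amin]
E
python3 - <<'E'
from h import *
S=np.load("scene0.npz");D=np.load("side0.npz")
for n,c in(("scene",S),("side",D)):
    for col in("blue","red","brown"):
        for s,ce,_ in blobs(c["img"],col): print(n,col,s,ce.round(1))
def up(c,x0,y0,w,h,W,H): return cv2.resize(c["img"][y0:y0+h,x0:x0+w,::-1],(W,H),interpolation=cv2.INTER_CUBIC)
a=np.vstack([up(S,240,140,200,150,800,600)]);cv2.imwrite("pics/sc1.png",a)
cv2.imwrite("pics/si1.png",up(D,250,140,200,150,800,600))
E
```

```text
scene blue [ 293  239   37   48 1391] [310.8 262.1]
scene blue [285 321  28  37 617] [298.9 338.7]
scene red [217  89  12   8  68] [222.4  92.7]
scene red [219 166  18  15 186] [227.4 173.3]
scene red [ 247  180   33   41 1108] [263.7 199.5]
scene brown [230  42  10  17 108] [234.5  49.4]
scene brown [309  91  26  16 331] [321.1  98.4]
scene brown [293  92  14  45 397] [299.7 114.7]
scene brown [217 102  21  21 210] [227.7 113. ]
scene brown [ 333  146   89   86 2466] [377.6 189.8]
scene brown [380 365  67  35 427] [411.4 384.5]
side blue [ 264  215   38   49 1614] [283.  238.4]
side blue [203 270  31  37 820] [218.5 287.6]
side red [351  75  13   8  78] [357.   78.6]
side red [286 138  17  12 174] [294.2 143.6]
side red [ 283  154   32   42 1150] [298.2 174.2]
side brown [386  33  11  20 132] [391.6  41.5]
side brown [351  73  13  10  88] [357.4  77.8]
side brown [335  85  19  21 145] [343.1  96.6]
side brown [395  92  33  20 237] [407.8 103.1]
side brown [388 117   8  23  68] [392.  129.3]
side brown [286 137  18  14 143] [295.3 143.8]
side brown [ 385  154   44  112 2313] [406.9 217.5]
side brown [264 263  19  14 132] [272.5 270.4]
side brown [270 289  11  19 145] [275.6 297.9]
side brown [255 347  20  53 260] [263.9 375.3]
```

View pics/sc1.png

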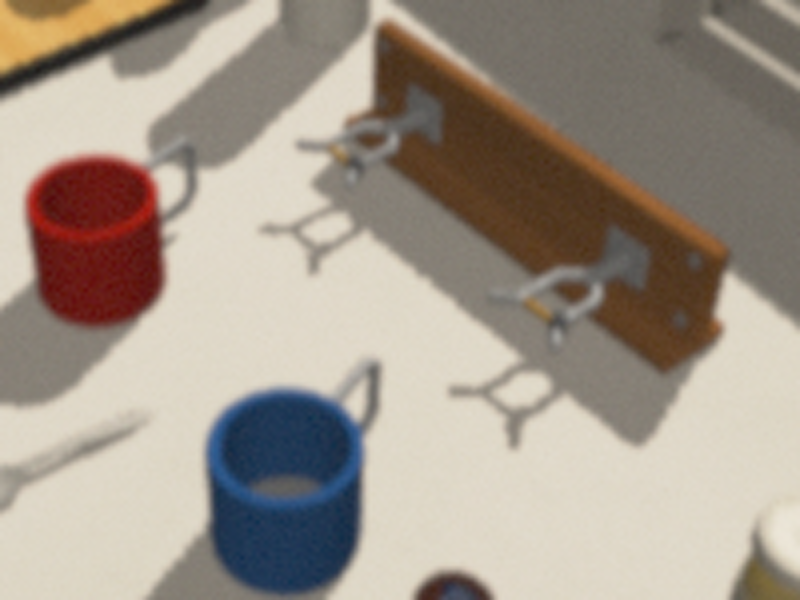

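View pics/si1.png

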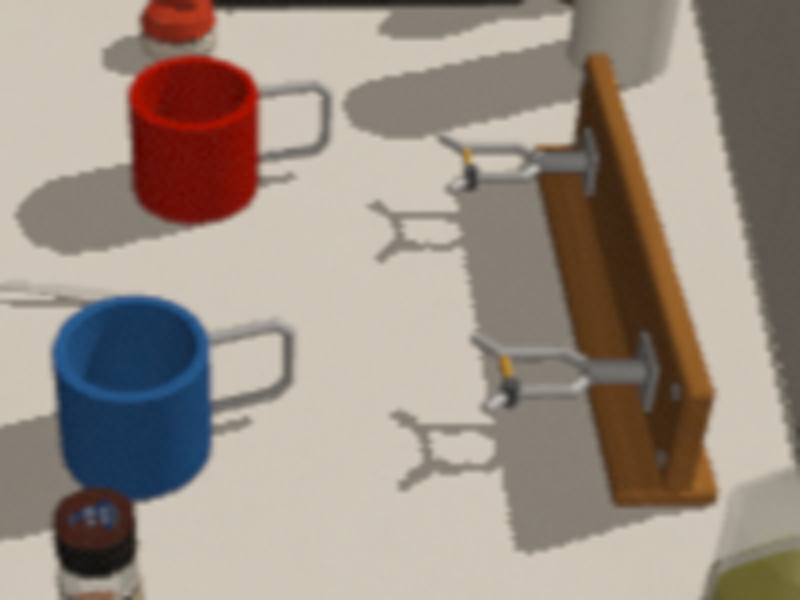

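Scene crop: brass gates at about (343,155) and (541,310), handle bars at (191,180) red and (371,393) blue. Side crop: gates at (469,165) and (508,372), bars at (325,120) and (288,358).

```bash
python3 - <<'E'
from h import *
S=np.load("scene0.npz");D=np.load("side0.npz")
fs=lambda u,v:(240+(u+.5)/4-.5,140+(v+.5)/4-.5)
fd=lambda u,v:(250+(u+.5)/4-.5,140+(v+.5)/4-.5)
pts={'Lgate':((343,156),(469,165)),'Rgate':((540,309),(508,371)),'redbar':((191,178),(325,121)),'bluebar':((371,393),(288,358)),
'boardL':((378,28),(590,60)),'boardR':((718,262),(694,397)),'plateL':((425,113),(590,162)),'plateR':((627,257),(648,371))}
P={}
for k,(a,b) in pts.items():
    p=tri(S,fs(*a),D,fd(*b));P[k]=p
    print(k,p.round(4),(proj(S,p)-fs(*a)).round(1),(proj(D,p)-fd(*b)).round(1))
for n,a,b in(('blue',(310.8,262.1),(283,238.4)),('red',(263.7,199.5),(298.2,174.2))):
    print(n,tri(S,a,D,b).round(4))
for n,a,b in(('blue',(0,3),(0,3)),):
    pass
d=P['Lgate']-P['Rgate'];print(np.hypot(*d[:2]),'yaw',np.arctan2(-d[0],d[1]))
d=P['boardL']-P['boardR'];print(np.hypot(*d[:2]),'yaw',np.arctan2(-d[0],d[1]))
# rims: ellipse of mask hull upper? use mask extents
for n,c in(("scene",S),("side",D)):
    for col,i in(("blue",0),("red",-1)):
        m=blobs(c["img"],col,500)[i][2]
        ys,xs=np.nonzero(m); w=[np.ptp(xs[ys==y])+1 for y in np.unique(ys)]
        yy=np.unique(ys); print(n,col,yy[0],yy[-1],max(w))
E
```

```text
Lgate [0.65   0.0934 0.0468] [0.  0.3] [ 0.1 -0.3]
Rgate [ 0.6684 -0.1026  0.0474] [0.  0.1] [ 0.  -0.1]
redbar [0.5523 0.1393 0.0415] [-0.  -0.6] [-0.2  0.5]
bluebar [ 0.542  -0.0974  0.0415] [-0.  -0.5] [-0.2  0.5]
boardL [0.7294 0.1662 0.0852] [0.  0.2] [ 0.1 -0.2]
boardR [ 0.7599 -0.1573  0.086 ] [-0.  -0.4] [-0.2  0.5]
plateL [0.73   0.1045 0.0455] [0.  0.2] [ 0.1 -0.2]
plateR [ 0.7484 -0.0951  0.0464] [0.  0.1] [ 0.1 -0.1]
blue [ 0.4576 -0.1339  0.0424]
red [0.4657 0.1146 0.0417]
0.1968759374549514 yaw 0.09358152731076574
0.3249559092185094 yaw 0.09411116269468794
scene blue 239 286 37
scene red 180 220 32
side blue 215 263 38
side red 154 195 32
```

```bash
cat >> h.py <<'E'
def toolyaw(q):
    x,y=q[0],q[1];return np.arctan2(y*y-x*x,2*x*y)   # heading of tool y, tool pointing down
def chain(p,yaw,targets):
    """p=[x,y,z], yaw=tool-y heading; targets (x,y,z,yaw): prints turn z and tool shift for each successive call"""
    for t in targets:
        d=np.array(t[:3])-p; ey=np.array([np.cos(yaw),np.sin(yaw),0]); ex=np.array([-np.sin(yaw),np.cos(yaw),0])
        dz=-(t[3]-yaw)
        print("turn_z %.3f shift [%.4f %.4f %.4f]"%(dz,d@ex,d@ey,-d[2])); p=np.array(t[:3]);yaw=t[3]
def now():
    from workcell import get_obs
    o=get_obs();return o["position"],toolyaw(o["ee_rot"]),o
E
python3 - <<'E'
from h import *
p,y,o=now();print(p,y,o["ee_rot"])
chain(p,y,[(.33,.34,.22,.7),(.427,.104,.20,.278)])
E
```

```text
[0.23331736 0.57943665 0.2305778 ] 1.1880360225187245 [ 1.90213987e-01  9.81742424e-01 -6.66127429e-04 -9.49427782e-05]
turn_z 0.488 shift [-0.1791 -0.1860 0.0106]
turn_z 0.422 shift [-0.2430 -0.0778 0.0200]
```

>>> jog_arm(
  plan=[
    [[0,0,0.244],[-0.09,-0.093,0.005],0.0854],
    [[0,0,0.488],[-0.179,-0.186,0.011],0.0854],
    [[0,0,0.488],[-0.179,-0.186,0.011],0.0854],
    [[0,0,0.488],[-0.179,-0.186,0.011],0.0854],
    [[0,0,0.488],[-0.179,-0.186,0.011],0.0854],
    [[0,0,0.488],[-0.179,-0.186,0.011],0.0854],
    [[0,0,0.488],[-0.179,-0.186,0.011],0.0854],
    [[0,0,0.488],[-0.179,-0.186,0.011],0.0854],
  ],
)

```text
clock: 0.77
position: [0.3316, 0.3374, 0.2203]
ee_rot: [0.424, 0.906, -0.0, 0.0]
ft_force: [0.7, 0.8, 0.9]
grip_width: 1.003
grasp_force: 0.0
```

>>> jog_arm(
  plan=[
    [[0,0,0.422],[-0.243,-0.078,0.02],0.04],
    [[0,0,0.422],[-0.243,-0.078,0.02],0.04],
    [[0,0,0.422],[-0.243,-0.078,0.02],0.04],
    [[0,0,0.422],[-0.243,-0.078,0.02],0.04],
    [[0,0,0.422],[-0.243,-0.078,0.02],0.04],
    [[0,0,0.422],[-0.243,-0.078,0.02],0.04],
    [[0,0,0.422],[-0.243,-0.078,0.02],0.04],
    [[0,0,0.422],[-0.243,-0.078,0.02],0.04],
  ],
)

```text
clock: 1.43
position: [0.4277, 0.1028, 0.2002]
ee_rot: [0.604, 0.797, -0.0, 0.0]
ft_force: [-0.6, -0.4, -0.2]
grip_width: 0.466
grasp_force: 0.0
```

```bash
python3 - <<'E'
from h import *
from workcell import *
p,y,o=now();print(p,y,o["clock"],o["grip_width"])
c=camera("wrist");np.savez("w1.npz",**c);cv2.imwrite("pics/w1.png",c["img"][:,:,::-1]);print(c["extrinsics"].round(3),c["mtx"].round(1))
for col in("blue","red"):
    for s,ce,_ in blobs(c["img"],col,300): print(col,s,ce.round(1))
for n,P in(('Lg',(.6517,.096,.045)),('Rg',(.6703,-.103,.045)),('redbar',(.5523,.1393,.075)),('redc',(.4657,.1146,.08))): print(n,proj(c,P).round(1))
E
```

```text
[0.42767488 0.10284858 0.20019491] 0.2743265904811385 1.4333 0.46583657040990356
[[ 0.963  0.257  0.084  0.406]
 [ 0.271 -0.915 -0.299  0.181]
 [-0.     0.31  -0.951  0.344]
 [ 0.     0.     0.     1.   ]] [[306.6   0.  317.2]
 [  0.  306.6 203.1]
 [  0.    0.    1. ]]
blue [ 265  319   58   45 1691] [296.9 343.9]
blue [180 384  33  16 332] [197.  393.5]
red [360   0  50  21 586] [385.8   6.6]
red [ 314  138   96  100 2704] [357.3 191.2]
Lg [515.8 248.1]
Rg [456.6 387.6]
redbar [459.2 195. ]
redc [361.5 196.9]
```

View pics/w1.png

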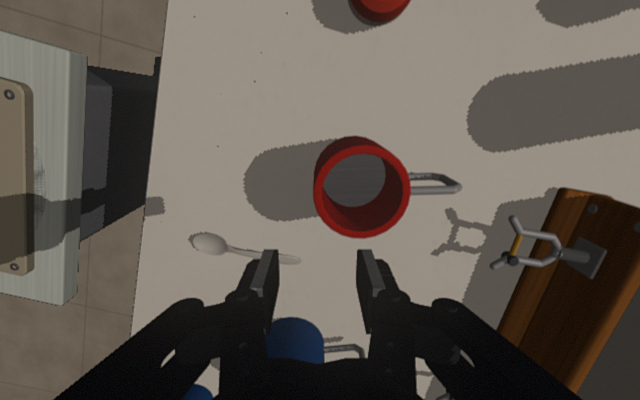

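The wrist view shows the red rim ringed at about x 314–410, y 143–238, its handle end at (458,186), and the left hook's brass gate at about (515,245). The teaspoon lies clear at lower left.

```bash
python3 - <<'E'
from h import *
c=np.load("w1.npz")
m=[b for b in blobs(c["img"],"red",1000)][0][2]
ys,xs=np.nonzero(m)
# rim: bright red
h=cv2.cvtColor(c["img"],cv2.COLOR_RGB2HSV);b=(m&(h[...,2]>np.percentile(h[...,2][m],45))).astype(np.uint8)
ct=max(cv2.findContours(b,0,1)[0],key=cv2.contourArea);e=cv2.fitEllipse(ct);print(e)
ctr=onz(c,*e[0],.08);print("rim centre",ctr, "diam",e[1][0]/306.6*.28,e[1][1]/306.6*.28)
bar=onz(c,456,186,.072);print("bar",bar,bar-ctr,np.hypot(*(bar-ctr)[:2]),np.arctan2(*(bar-ctr)[1::-1]))
g=onz(c,515,245,.045);print("gate",g)
g1=onz(c,511,258,.045);g2=onz(c,518,235,.045);print(g1,g2,np.arctan2(-(g2-g1)[0],(g2-g1)[1]))
print("plate",onz(c,585,258,.045))
cv2.imwrite("pics/w1z.png",cv2.resize(c["img"][130:280,440:640,::-1],(800,600),interpolation=cv2.INTER_CUBIC))
E
```

```text
((363.03717041015625, 191.00701904296875), (89.4003677368164, 93.33353424072266), 62.437049865722656)
rim centre [0.46532509 0.12023913 0.08      ] diam 0.0816441714491474 0.08523610432942709
bar [0.54759182 0.14596088 0.072     ] [ 0.08226673  0.02572175 -0.008     ] 0.08619410314399747 0.3030332230853389
gate [0.64915616 0.09910689 0.045     ]
[0.65218577 0.08376813 0.045     ] [0.64680624 0.1105846  0.045     ] 0.19797774624007403
plate [0.72971632 0.10557577 0.045     ]
```

View pics/w1z.png

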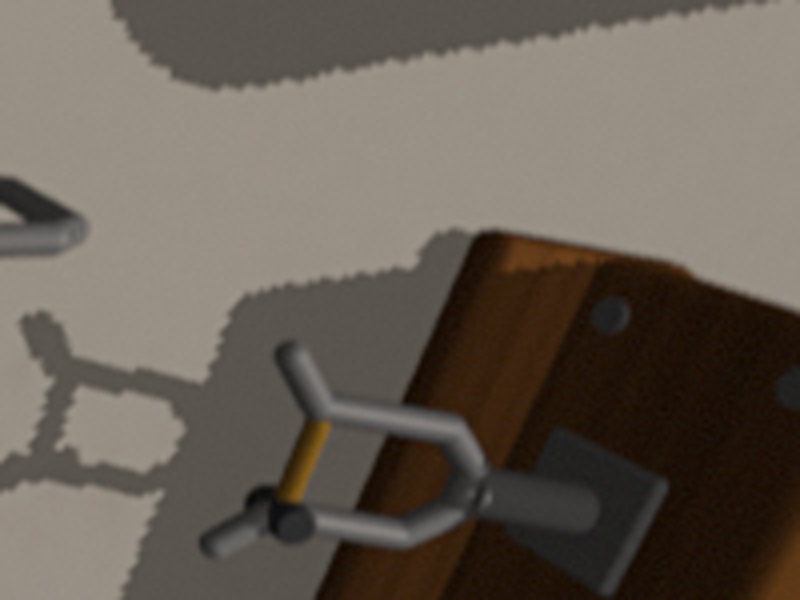

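```bash
python3 - <<'E'
from h import *
c=np.load("w1.npz");f=lambda u,v:onz(c,440+(u+.5)/4-.5,130+(v+.5)/4-.5,.045)[:2]
a,b=f(318,415),f(285,515);k=f(475,483);t1,t2=f(288,348),f(208,548)
print(a,b,"mid",(a+b)/2,"sep",np.hypot(*(a-b)),"yaw",np.arctan2(-(a-b)[0],(a-b)[1]))
print("back",k,np.hypot(*(k-(a+b)/2)),np.arctan2(*(k-(a+b)/2)[::-1])); print("tips",t1,t2,(t1+t2)/2,np.hypot(*(t1-t2)),np.arctan2(-(t1-t2)[0],(t1-t2)[1]))
p,y,o=now();chain(p,y,[(.427,.1076,.04,.29)])
E
```

```text
[0.64707915 0.11260863] [0.65226441 0.08331614] mid [0.64967178 0.09796238] sep 0.029747893061088215 yaw 0.1752017750465356
back [0.69717376 0.10597552] 0.04817311868145048 0.16711731464290863
tips [0.6307214 0.1276819] [0.63655173 0.06836291] [0.63363656 0.0980224 ] 0.05960482089171819 0.09797305367882644
turn_z -0.013 shift [0.0027 0.0007 0.1602]
```

>>> jog_arm(
  plan=[
    [[0,0,-0.013],[0.003,0.001,0.03],0.04],
    [[0,0,-0.013],[0.003,0.001,0.06],0.04],
    [[0,0,-0.013],[0.003,0.001,0.09],0.04],
    [[0,0,-0.013],[0.003,0.001,0.115],0.04],
    [[0,0,-0.013],[0.003,0.001,0.135],0.04],
    [[0,0,-0.013],[0.003,0.001,0.15],0.04],
    [[0,0,-0.013],[0.003,0.001,0.16],0.04],
    [[0,0,-0.013],[0.003,0.001,0.16],0.04],
  ],
)

```text
clock: 2.15
position: [0.4256, 0.1088, 0.0386]
ee_rot: [0.596, 0.803, -0.001, -0.001]
ft_force: [-0.6, -0.9, 0.1]
grip_width: 0.471
grasp_force: 0.0
```

>>> jog_arm(
  plan=[
    [[0,0,0],[0,0,0],0.02],
    [[0,0,0],[0,0,0],0.012],
    [[0,0,0],[0,0,0],0.0],
    [[0,0,0],[0,0,0],0.0],
    [[0,0,0],[0,0,0],0.0],
    [[0,0,0],[0,0,0],0.0],
  ],
  force=40,
)

```text
clock: 2.65
position: [0.4279, 0.108, 0.0414]
ee_rot: [0.597, 0.802, 0.001, 0.0]
ft_force: [-1.0, -0.6, 6.3]
grip_width: 0.109
grasp_force: 41.0
```

```bash
python3 - <<'E'
from h import *
from workcell import *
p,y,o=now();print(p,y,o["ft_force"],o["torque"])
c=camera("wrist");np.savez("w2.npz",**c);cv2.imwrite("pics/w2.png",c["img"][:,:,::-1])
c=camera("side");np.savez("side2.npz",**c)
E
```

```text
[0.4278978  0.10798031 0.0413581 ] 0.2910330605310957 [-1.00116404 -0.62251625  6.33935418] [ 0.04532119  0.22634992 -0.04130166]
```

View pics/w2.png

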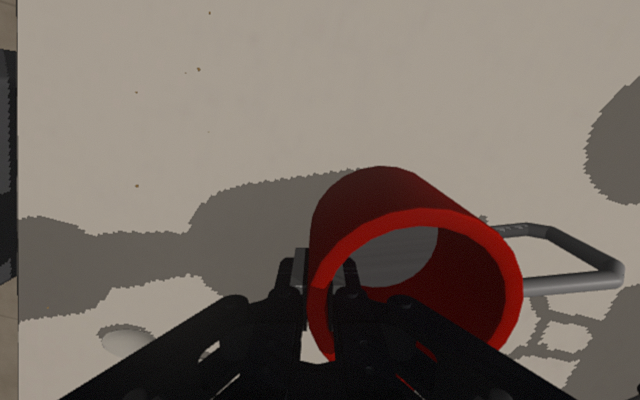

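Red mug is gripped on its near wall (opening about 9 mm); the handle's outer corner is at about (618,272) and stays visible.

```bash
python3 - <<'E'
from h import *
c=np.load("w2.npz");p=np.array([.4279,.108]);y=.291
ctr=p+.04*np.array([np.cos(y),np.sin(y)]);print("ctr",ctr)
for u,v in((614,277),(606,287),(617,268)):
    b=onz(c,u,v,.072)[:2];print(b,np.hypot(*(b-ctr)),np.arctan2(*(b-ctr)[::-1]))
print(onz(c,522,300,.08),onz(c,415,208,.08))
E
```

```text
ctr [0.4662183  0.11947641]
[0.54461419 0.15493146] 0.08604054722312955 0.4247287851126687
[0.54413148 0.14970475] 0.0835716223164532 0.370096937438023
[0.54335446 0.15903204] 0.08668699521623692 0.47383721095631404
[0.50519919 0.13730103 0.08      ] [0.44897112 0.16138361 0.08      ]
```

```bash
python3 - <<'E'
from h import *
chain(np.array([.4272,.1078,.0405]),.291,[(.4838,.0802,.0415,.095)])
E
```

```text
turn_z 0.196 shift [-0.0427 0.0463 -0.0010]
```

>>> jog_arm(
  plan=[
    [[0,0,0.03],[-0.006,0.007,-0.001],0],
    [[0,0,0.06],[-0.012,0.014,-0.001],0],
    [[0,0,0.09],[-0.019,0.021,-0.001],0],
    [[0,0,0.12],[-0.026,0.028,-0.001],0],
    [[0,0,0.15],[-0.032,0.035,-0.001],0],
    [[0,0,0.18],[-0.038,0.041,-0.001],0],
    [[0,0,0.196],[-0.043,0.046,-0.001],0],
    [[0,0,0.196],[-0.043,0.046,-0.001],0],
  ],
)

```text
clock: 3.42
position: [0.4851, 0.0784, 0.0414]
ee_rot: [0.674, 0.739, 0.0, 0.001]
ft_force: [3.0, -0.6, 3.0]
grip_width: 0.105
grasp_force: 40.8
```

```bash
python3 - <<'E'
from h import *
from workcell import *
p,y,o=now();print(p,y,o["ft_force"],o["torque"])
im=[]
for n,(x0,y0) in(("side",(290,140)),("scene",(250,130))):
    c=camera(n);np.savez(n+"3.npz",**c);im.append(cv2.resize(c["img"][y0:y0+75,x0:x0+100,::-1],(800,600),interpolation=cv2.INTER_CUBIC)[:, :])
a=cv2.resize(np.hstack(im),(800,300),interpolation=cv2.INTER_AREA)
cv2.imwrite("pics/p3.png",np.vstack([cv2.resize(i,(396,297)) for i in im]) if 0 else a)
E
```

```text
[0.48510014 0.07837633 0.04141373] 0.09220715294763089 [ 3.00347971 -0.56210717  3.02040478] [-0.15844603 -0.58800979 -0.11665169]
```

View pics/p3.png

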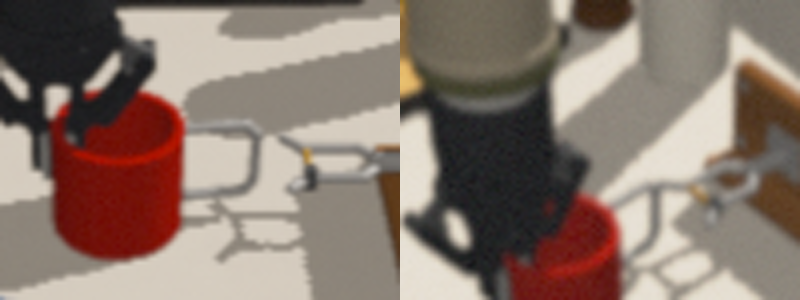

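Side half: the bar runs (260,128)–(250,190) and the gate is at about (308,158). Scene half: the bar is at (656,190)–(654,240) and the gate at about (700,192).

```bash
python3 - <<'E'
from h import *
S=np.load("scene3.npz");D=np.load("side3.npz")
fs=lambda u,v:(250+(u+.5)/4-.5,130+(v+.5)/4-.5)
fd=lambda u,v:(290+(u+.5)/4-.5,140+(v+.5)/4-.5)
b=tri(S,fs(256,215),D,fd(255,159));g=tri(S,fs(300,192),D,fd(308,158));g0=np.array([.650,.0955])
ctr=np.array([.4851,.0784])+.04*np.array([np.cos(.092),np.sin(.092)])
print(b,g,ctr,np.hypot(*(b[:2]-ctr)),np.arctan2(*(b[:2]-ctr)[::-1]))
for a,q in((fs(256,190),fd(260,129)),(fs(254,242),fd(250,190))): print(tri(S,a,D,q))
for Y in(.095,):
    ex=np.array([np.cos(Y),np.sin(Y)]);ey=np.array([-ex[1],ex[0]]);d=b[:2]-g0;print(d@ex,d@ey)
E
```

```text
[0.61415256 0.09920838 0.04343197] [0.64894723 0.09577875 0.05004908] [0.52493084 0.08207481] 0.0908519351778324 0.18972396177988002
[0.61569925 0.10156394 0.06494396]
[0.6126259  0.09956842 0.01803176]
-0.035334036300279495 0.007092044505293854
```

```bash
python3 - <<'E'
from h import *
chain(np.array([.4851,.0784,.0414]),.092,[(.489,.0842,.0414,-.003),(.489+.0657,.0842+.0063,.0414,-.003)])
E
```

```text
turn_z 0.095 shift [0.0054 0.0044 -0.0000]
turn_z -0.000 shift [0.0065 0.0657 -0.0000]
```

>>> jog_arm(
  plan=[
    [[0,0,0.03],[0.002,0.001,0],0],
    [[0,0,0.06],[0.004,0.003,0],0],
    [[0,0,0.095],[0.0055,0.004,0],0],
    [[0,0,0.095],[0.0055,0.004,0],0],
    [[0,0,0.095],[0.0055,0.004,0],0],
  ],
)

```text
clock: 3.93
position: [0.4867, 0.0855, 0.0414]
ee_rot: [0.707, 0.707, 0.0, -0.0]
ft_force: [-1.7, -1.0, 4.9]
grip_width: 0.107
grasp_force: 40.9
```

>>> jog_arm(
  plan=[
    [[0,0,0],[0.001,0.006,0],0],
    [[0,0,0],[0.001,0.012,0],0],
    [[0,0,0],[0.002,0.018,0],0],
    [[0,0,0],[0.002,0.024,0],0],
    [[0,0,0],[0.003,0.03,0],0],
    [[0,0,0],[0.003,0.035,0],0],
    [[0,0,0],[0.004,0.04,0],0],
    [[0,0,0],[0.004,0.04,0],0],
  ],
)

```text
clock: 4.6
position: [0.527, 0.0895, 0.0414]
ee_rot: [0.707, 0.707, -0.0, -0.0]
ft_force: [-0.5, -0.4, 6.3]
grip_width: 0.106
grasp_force: 42.8
```

```bash
python3 - <<'E'
from h import *
from workcell import *
p,y,o=now();print(p,y,o["ft_force"],o["torque"])
im=[]
for n,(x0,y0) in(("side",(290,140)),("scene",(250,130))):
    c=camera(n);np.savez(n+"4.npz",**c);im.append(cv2.resize(c["img"][y0:y0+75,x0:x0+100,::-1],(400,300),interpolation=cv2.INTER_CUBIC))
cv2.imwrite("pics/p4.png",np.hstack(im))
E
```

```text
[0.52701738 0.08946312 0.04142238] 0.0009877921920129732 [-0.46704119 -0.40395107  6.32564474] [0.0539053  0.26727124 0.13280399]
```

View pics/p4.png

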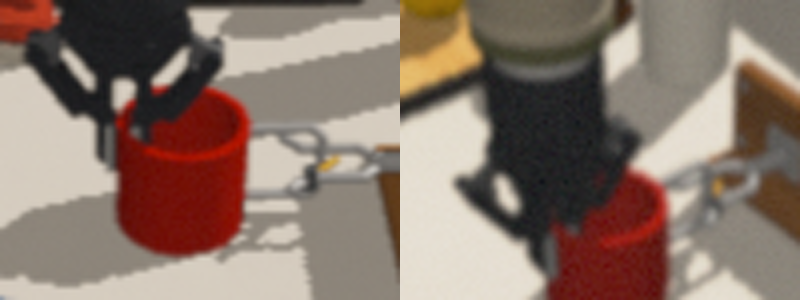

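The bar is in the hook mouth and the gate is swinging inwards, with brass at about (328,163) in the side half. I'll keep pushing and check the gate by its brass colour.

>>> jog_arm(
  plan=[
    [[0,0,0],[0.0005,0.006,0],0],
    [[0,0,0],[0.001,0.012,0],0],
    [[0,0,0],[0.0015,0.017,0],0],
    [[0,0,0],[0.002,0.021,0],0],
    [[0,0,0],[0.002,0.024,0],0],
    [[0,0,0],[0.0025,0.026,0],0],
    [[0,0,0],[0.0025,0.026,0],0],
    [[0,0,0],[0.0025,0.026,0],0],
  ],
)

```text
clock: 5.37
position: [0.5529, 0.092, 0.0415]
ee_rot: [0.707, 0.707, 0.0, -0.0]
ft_force: [-2.0, 0.4, 5.3]
grip_width: 0.107
grasp_force: 41.6
```

```bash
cat >> h.py <<'E'
def brass(c,box):
    x0,y0,x1,y1=box;h=cv2.cvtColor(np.ascontiguousarray(c["img"][y0:y1,x0:x1]),cv2.COLOR_RGB2HSV)
    m=(h[...,0]>14)&(h[...,0]<28)&(h[...,1]>120)&(h[...,2]>90)
    ys,xs=np.nonzero(m);return (len(xs),xs.min()+x0,xs.max()+x0,ys.min()+y0,ys.max()+y0,round(xs.mean()+x0,1),round(ys.mean()+y0,1)) if len(xs) else 0
GB={'L':{'side':(355,168,385,192),'scene':(315,165,345,185)},'R':{'side':(365,222,395,245),'scene':(362,205,395,225)}}
E
python3 - <<'E'
from h import *
from workcell import *
p,y,o=now();print(p,y,o["ft_force"],o["torque"],o["clock"])
for n in("side","scene"):
    c=camera(n);np.savez(n+"5.npz",**c)
    for k in("0","3","4","5"):
        print(n,k,brass(np.load(n+k+".npz"),GB['L'][n]),brass(np.load(n+k+".npz"),GB['R'][n]))
E
```

```text
[0.55285905 0.09197443 0.04148361] 0.0006352186649708183 [-2.00346277  0.38970022  5.34591531] [ 0.00240052  0.31497458 -0.05523469] 5.3667
side 0 (3, np.int64(366), np.int64(366), np.int64(177), np.int64(179), np.float64(366.0), np.float64(178.0)) (13, np.int64(375), np.int64(377), np.int64(229), np.int64(233), np.float64(376.0), np.float64(231.0))
side 3 (3, np.int64(366), np.int64(366), np.int64(177), np.int64(179), np.float64(366.0), np.float64(178.0)) (13, np.int64(375), np.int64(377), np.int64(229), np.int64(233), np.float64(376.0), np.float64(231.0))
side 4 (6, np.int64(370), np.int64(373), np.int64(180), np.int64(181), np.float64(371.5), np.float64(180.5)) (13, np.int64(375), np.int64(377), np.int64(229), np.int64(233), np.float64(376.0), np.float64(231.0))
side 5 (2, np.int64(366), np.int64(366), np.int64(178), np.int64(179), np.float64(366.0), np.float64(178.5)) (12, np.int64(375), np.int64(377), np.int64(229), np.int64(233), np.float64(376.1), np.float64(230.9))
scene 0 (1, np.int64(342), np.int64(342), np.int64(176), np.int64(176), np.float64(342.0), np.float64(176.0)) (11, np.int64(372), np.int64(394), np.int64(213), np.int64(221), np.float64(382.5), np.float64(216.6))
scene 3 (14, np.int64(340), np.int64(344), np.int64(174), np.int64(182), np.float64(342.2), np.float64(178.6)) (17, np.int64(372), np.int64(394), np.int64(206), np.int64(221), np.float64(383.6), np.float64(215.9))
scene 4 (21, np.int64(328), np.int64(344), np.int64(174), np.int64(181), np.float64(335.9), np.float64(176.6)) (19, np.int64(372), np.int64(394), np.int64(205), np.int64(220), np.float64(383.6), np.float64(215.5))
scene 5 (4, np.int64(341), np.int64(344), np.int64(176), np.int64(180), np.float64(343.0), np.float64(177.8)) (16, np.int64(372), np.int64(394), np.int64(205), np.int64(220), np.float64(383.2), np.float64(215.6))
```

The gate is back at its shut position. I'll draw the mug back.

>>> jog_arm(
  plan=[
    [[0,0,0],[-0.0005,-0.006,0],0],
    [[0,0,0],[-0.001,-0.012,0],0],
    [[0,0,0],[-0.0015,-0.017,0],0],
    [[0,0,0],[-0.002,-0.02,0],0],
    [[0,0,0],[-0.002,-0.022,0],0],
    [[0,0,0],[-0.002,-0.023,0],0],
    [[0,0,0],[-0.002,-0.023,0],0],
  ],
)

```text
clock: 6.05
position: [0.5297, 0.0898, 0.0414]
ee_rot: [0.707, 0.707, -0.0, -0.0]
ft_force: [0.3, -0.4, 5.2]
grip_width: 0.102
grasp_force: 42.1
```

```bash
python3 - <<'E'
from h import *
from workcell import *
p,y,o=now();print(p,y,o["ft_force"],o["torque"],o["clock"])
for n in("side","scene"):
    c=camera(n);np.savez(n+"6.npz",**c);print(n,brass(c,GB['L'][n]))
# bar column in side view: dark/grey metal scan along rows just above the hook
c=np.load("side6.npz")["img"].astype(int);c0=np.load("side0.npz")["img"].astype(int)
d=np.abs(c-c0).sum(2)
for r in range(170,194,2): print(r,d[r,350:385])
E
```

```text
[0.52965147 0.08979307 0.04142402] 5.074562619101506e-05 [ 0.34093694 -0.36842226  5.20365761] [-0.00882654 -0.02747904 -0.0136929 ] 6.05
side (2, np.int64(366), np.int64(366), np.int64(178), np.int64(179), np.float64(366.0), np.float64(178.5))
scene (8, np.int64(334), np.int64(344), np.int64(168), np.int64(181), np.float64(341.2), np.float64(176.6))
170 [243 241 230 128  28  28  35  36  37  39  44  40  42  39  37  32  26   5
  15   7   7   6  19  21  21  21  22  22  21  22  21  19  21  21  21]
172 [216 252 238 111  16  16  17  14  13  15  31  43  64 138 182 190 189 203
 214 189 129  61  10  18  23  21  21  20  21  23  20  23  23  22  20]
174 [271 286 233  97  19  12  17  15  20  11   6   5   3   4   7   8   7   6
  32 115 212 219 121  24  17  21  22  20  22  21  24  22  22  20  21]
176 [395 414 305  75  11  18  24  22  20  22  21  23  19  16  16  19  19  19
  15  18  89 132  82   8  15  19  15  21  20  25  23  21  21  19  22]
178 [427 411 291  64  16  23  21  21  19  20  22  22  22  21  21  18   5   1
  14  30  96 112  53   3  16  24  23  23  21  18  15  13  18  17  18]
180 [424 395
[... 316 characters left out ...]
23  21  21  20  21  19  22  20  19  15   8
   8  14  17  18  21  18  14  18  19  18  21  18  19  20  18  17  16]
186 [419 345 149  33   3   4   3   9   7   3   7  13  23  20  23  18  16   5
   9  44  48  11  17  16  20  20  23  15  20  19  19  18  20  19  14]
188 [418 372 242 165 144 176 211 222 221 180 152 134  97  45  14  19  18  30
  47  44   6  12  18  17  23  21  17  19  20  21  18  16  22  16  19]
190 [422 346 143  58  51  56  56  65  62  24   4  10   7  13  13  10  13  16
  15  20  17  18  18  17  17  16  22  21  19  20  20  15  19  18  19]
192 [395 304  71  10  20  24  20  20  23  21  21  24  24  21  20  21  14  19
  20  21  18  19  16  15  17  21  18  20  16  19  17  19  21  19  18]
```

>>> jog_arm(
  plan=[
    [[0,0,0],[0,-0.002,0],0],
    [[0,0,0],[0,-0.002,0],0],
    [[0,0,0],[0,-0.002,0],0.03],
    [[0,0,0],[0,-0.002,0],0.03],
    [[0,0,0],[0,-0.002,0],0.03],
    [[0,0,0],[0,-0.002,0],0.03],
  ],
)

```text
clock: 6.65
position: [0.5274, 0.0898, 0.0409]
ee_rot: [0.707, 0.707, -0.0, -0.0]
ft_force: [-0.0, 0.4, 0.4]
grip_width: 0.352
grasp_force: 0.0
```

>>> jog_arm(
  plan=[
    [[0,0,0],[0,0,-0.015],0.03],
    [[0,0,0],[0,0,-0.035],0.03],
    [[0,0,0],[0,0,-0.06],0.03],
    [[0,0,0],[0,0,-0.09],0.03],
    [[0,0,0],[0,0,-0.12],0.03],
    [[0,0,0],[0,0,-0.15],0.03],
    [[0,0,0],[0,0,-0.16],0.03],
    [[0,0,0],[0,0,-0.16],0.03],
  ],
)

```text
clock: 7.32
position: [0.5292, 0.0901, 0.204]
ee_rot: [0.707, 0.707, 0.002, 0.001]
ft_force: [-0.0, 0.2, -0.5]
grip_width: 0.348
grasp_force: 0.0
```

```bash
python3 - <<'E'
from h import *
from workcell import *
p,y,o=now();print(p,y,o["ft_force"],o["clock"])
c0=np.load("side0.npz")["img"].astype(int)
c=camera("side");np.savez("side7.npz",**c);print(brass(c,GB['L']['side']))
d=np.abs(c["img"].astype(int)-c0).sum(2)
for r in(176,178,180,182): print(r,d[r,362:380])
chain(p,y,[(.49,-.04,.2,.2),(.421,-.15,.2,.41)])
E
```

```text
[0.52918434 0.09012441 0.20399199] 5.89761563320576e-06 [-0.00736592  0.23669459 -0.53240922] 7.3167
(2, np.int64(366), np.int64(366), np.int64(178), np.int64(179), np.float64(366.0), np.float64(178.5))
176 [ 12  11   8  11  11   8   1  64 137 129  48   9   9  12   9  12  10  11]
178 [ 15  11  14  13   7  13  34  94 126  93  24   8  10  12  15  12  11  10]
180 [ 14  10  14   9  37  78 120 212 264 168  41   7  12  15  13  13  15  14]
182 [ 12  11  12  13   9   5  20 108 168 108  20   9  11  12  16  11  13  11]
turn_z -0.200 shift [-0.1301 -0.0392 0.0040]
turn_z -0.210 shift [-0.0941 -0.0895 -0.0000]
```

Red is hooked with the bar about 8 mm inside the shut gate. Blue is next.

>>> jog_arm(
  plan=[
    [[0,0,-0.05],[-0.033,-0.01,0.001],0.04],
    [[0,0,-0.1],[-0.065,-0.02,0.002],0.04],
    [[0,0,-0.15],[-0.098,-0.03,0.003],0.04],
    [[0,0,-0.2],[-0.13,-0.039,0.004],0.04],
    [[0,0,-0.2],[-0.13,-0.039,0.004],0.04],
    [[0,0,-0.2],[-0.13,-0.039,0.004],0.04],
  ],
)

```text
clock: 7.87
position: [0.4877, -0.0419, 0.1959]
ee_rot: [0.634, 0.773, -0.001, -0.001]
ft_force: [0.5, 1.2, 0.2]
grip_width: 0.468
grasp_force: 0.0
```

>>> jog_arm(
  plan=[
    [[0,0,-0.05],[-0.024,-0.022,0],0.04],
    [[0,0,-0.1],[-0.047,-0.045,0],0.04],
    [[0,0,-0.15],[-0.07,-0.067,0],0.04],
    [[0,0,-0.21],[-0.094,-0.0895,0],0.04],
    [[0,0,-0.21],[-0.094,-0.0895,0],0.04],
    [[0,0,-0.21],[-0.094,-0.0895,0],0.04],
    [[0,0,-0.21],[-0.094,-0.0895,0],0.04],
  ],
)

```text
clock: 8.45
position: [0.4202, -0.1487, 0.1967]
ee_rot: [0.548, 0.836, -0.0, -0.0]
ft_force: [-0.0, -0.0, -0.5]
grip_width: 0.467
grasp_force: 0.0
```

```bash
python3 - <<'E'
from h import *
from workcell import *
p,y,o=now();print(p,y,o["clock"])
c=camera("wrist");np.savez("w8.npz",**c)
m=max(blobs(c["img"],"blue",300),key=lambda b:b[0][4]);print(m[0],m[1])
h=cv2.cvtColor(np.ascontiguousarray(c["img"]),cv2.COLOR_RGB2HSV);b=(m[2]&(h[...,2]>np.percentile(h[...,2][m[2]],45))).astype(np.uint8)
ct=max(cv2.findContours(b,0,1)[0],key=cv2.contourArea);e=cv2.fitEllipse(ct);print(e)
ctr=onz(c,*e[0],.08);print(ctr,e[1][0]/306.6*.28,e[1][1]/306.6*.28)
print("pred centre px",proj(c,(.4576,-.134,.08)),"bar",proj(c,(.542,-.0974,.072)))
# bar row profile near predicted bar
u,v=proj(c,(.542,-.0974,.072)).astype(int);g=cv2.cvtColor(c["img"],cv2.COLOR_RGB2GRAY)
print(u,v);print(g[v-24:v+16:3,u-30:u+20:2])
E
```

```text
[ 0.42020425 -0.148693    0.19669997] 0.4106220718209596 8.45
[ 315  149   97   93 2417] [358.34588333 195.4948283 ]
((364.0294494628906, 195.4351806640625), (85.6084976196289, 91.26370239257812), 77.23058319091797)
[ 0.4570233  -0.12885032  0.08      ] 0.0781812763649579 0.0833458469338613
pred centre px [362.05484012 200.76194352] bar [461.31758733 198.24923686]
461 198
[[139 138 136 136 136 138 139 137 137 137 136 138 138 137 137 139 138 137
  137 138 138 138 138 138 137]
 [139 138 140 138 137 136 137 137 137 136 136 137 138 136 137 138 138 138
  138 139 137 137 137 137 137]
 [ 74  65  80  98 118 129 137 138 138 136 136 137 137 138 138 137 138 138
  137 138 136 137 136 136 139]
 [ 61  57  55  54  53  43  38  50 104 140 138 137 139 139 138 138 137 137
  138 137 137 139 138 137 137]
 [ 72  54  47  45  46  37  39  42  37  40  77 130 141 139 138 138 137 137
  136 138 137 137 137 137 137]
 [140 138 139 140 137 121  49  30  39  43  40  38  51 109 140 138 137 137
  136 137 138 136 137 138 138]
 [128 128 128 126 139 140 142 135  61  35  36  37  39  42  55  95 139 136
  136 137 138 137 137 137 136]
 [ 84  83  81  82  80  78  80  80  80  81  79  81  81  89  96  89 118 137
  137 137 138 138 139 136 139]
 [103 105 108 106 106 106 106 107 107 107 106 107 106 122 106 104 134 137
  138 137 137 137 137 137 131]
 [ 86  85  87  88  82  82  80  84  84  85  84  77  89 119 138 138 137 138
  137 137 137 138 137 138 139]
 [138 137 137 138 138 137 137 139 140 140 138 140 138 135 137 137 138 137
  137 138 137 137 136 137 139]
 [135 136 138 138 136 137 135 138 138 138 137 139 136 138 138 138 137 137
  137 136 137 137 138 137 140]
 [137 137 139 137 138 138 138 137 138 138 138 136 138 137 139 138 139 138
  138 140 138 137 139 137 138]
 [135 138 136 137 138 136 136 138 138 137 138 137 139 139 138 138 138 138
  139 139 138 137 138 139 138]]
```

>>> jog_arm(
  plan=[
    [[0,0,0],[-0.001,0,0.03],0.04],
    [[0,0,0],[-0.001,0,0.06],0.04],
    [[0,0,0],[-0.001,0,0.09],0.04],
    [[0,0,0],[-0.001,0,0.115],0.04],
    [[0,0,0],[-0.001,0,0.135],0.04],
    [[0,0,0],[-0.001,0,0.148],0.04],
    [[0,0,0],[-0.001,0,0.156],0.04],
    [[0,0,0],[-0.001,0,0.156],0.04],
  ],
)

```text
clock: 9.17
position: [0.4196, -0.15, 0.0396]
ee_rot: [0.548, 0.837, -0.001, -0.001]
ft_force: [0.4, -0.7, 0.5]
grip_width: 0.471
grasp_force: 0.0
```

>>> jog_arm(
  plan=[
    [[0,0,0],[0,0,0],0.02],
    [[0,0,0],[0,0,0],0.012],
    [[0,0,0],[0,0,0],0.0],
    [[0,0,0],[0,0,0],0.0],
    [[0,0,0],[0,0,0],0.0],
    [[0,0,0],[0,0,0],0.0],
  ],
  force=40,
)

```text
clock: 9.67
position: [0.4211, -0.1508, 0.0422]
ee_rot: [0.548, 0.836, 0.001, 0.001]
ft_force: [-0.6, 1.6, 7.0]
grip_width: 0.102
grasp_force: 36.0
```

```bash
python3 - <<'E'
from h import *
p,y,o=now();print(p,y,o["ft_force"],o["grip_width"])
S=np.load("scene0.npz");D=np.load("side0.npz");print("spice cap",tri(S,(352,289),D,(274,270)))
chain(p,y,[(.5026,-.1188,.0415,.095)])
E
```

```text
[ 0.4211043  -0.15084238  0.0421558 ] 0.41025797008672577 [-0.55658401  1.59318904  7.01065552] 0.10203644689176834
spice cap [ 0.46296793 -0.2758921   0.10080605]
turn_z 0.315 shift [-0.0031 0.0875 0.0007]
```

>>> jog_arm(
  plan=[
    [[0,0,0.045],[0,0.012,-0.001],0],
    [[0,0,0.09],[-0.001,0.024,-0.001],0],
    [[0,0,0.135],[-0.001,0.037,-0.001],0],
    [[0,0,0.18],[-0.002,0.05,-0.001],0],
    [[0,0,0.225],[-0.002,0.063,-0.001],0],
    [[0,0,0.27],[-0.003,0.076,-0.001],0],
    [[0,0,0.315],[-0.003,0.0875,-0.001],0],
    [[0,0,0.315],[-0.003,0.0875,-0.001],0],
  ],
)

```text
clock: 10.33
position: [0.5034, -0.1176, 0.0424]
ee_rot: [0.673, 0.74, 0.0, 0.0]
ft_force: [0.3, -0.3, -3.0]
grip_width: 0.098
grasp_force: 39.6
```

```bash
python3 - <<'E'
from h import *
from workcell import *
p,y,o=now();print(p,y,o["ft_force"],o["torque"])
im=[]
for n,(x0,y0) in(("side",(300,195)),("scene",(300,165))):
    c=camera(n);np.savez(n+"9.npz",**c);im.append(cv2.resize(c["img"][y0:y0+75,x0:x0+100,::-1],(400,300),interpolation=cv2.INTER_CUBIC))
    x0,y0=(250,140) if n=="side" else (240,140)
    im.append(cv2.resize(c["img"][y0:y0+75,x0+40:x0+140,::-1],(400,300),interpolation=cv2.INTER_CUBIC))
cv2.imwrite("pics/p9.png",np.vstack([np.hstack(im[0::2]),np.hstack(im[1::2])]))
E
```

```text
[ 0.50339938 -0.11756951  0.04239755] 0.09507235108396866 [ 0.30357318 -0.33554307 -2.95764586] [ 0.07843816 -0.14071756 -0.00394712]
```

View pics/p9.png

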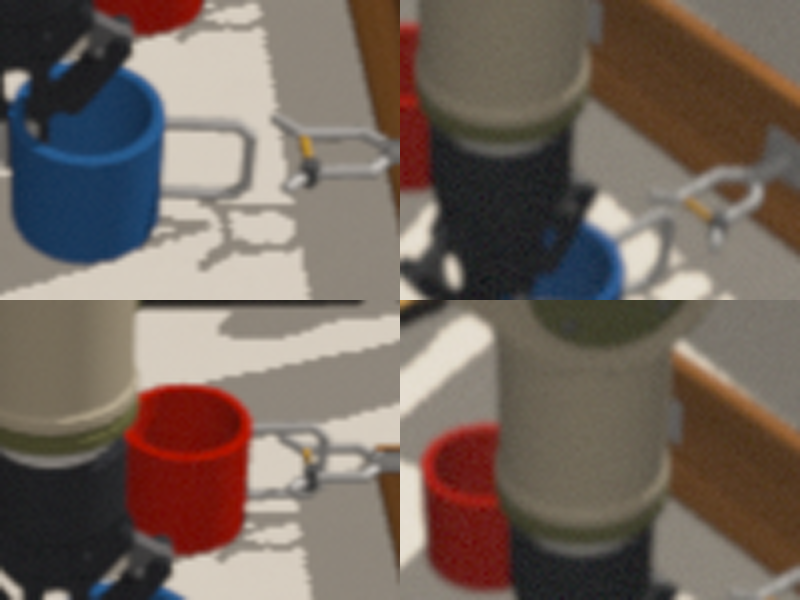

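The red mug stays hooked with its gate shut. Blue side half: bar (249,128)–(243,192), gate about (307,147). Blue scene half: bar (668,215)–(663,270), gate about (700,208).

```bash
python3 - <<'E'
from h import *
S=np.load("scene9.npz");D=np.load("side9.npz")
fs=lambda u,v:(300+(u+.5)/4-.5,165+(v+.5)/4-.5)
fd=lambda u,v:(300+(u+.5)/4-.5,195+(v+.5)/4-.5)
g=tri(S,fs(300,208),D,fd(307,147));g0=np.array([.6688,-.103]);p=np.array([.5034,-.1176])
ctr=p+.04*np.array([np.cos(.095),np.sin(.095)]);ex=np.array([np.cos(.095),np.sin(.095)]);ey=np.array([-ex[1],ex[0]])
print("gate",g)
for a,q in((fs(267,243),fd(246,160)),(fs(268,216),fd(249,129)),(fs(264,270),fd(243,191))):
    b=tri(S,a,D,q);d=b[:2]-g0;print(b.round(4),np.hypot(*(b[:2]-ctr)),"head",np.arctan2(*(b[:2]-ctr)[::-1]),"hook",d@ex,d@ey)
E
```

```text
gate [ 0.66730087 -0.10339549  0.05039261]
[ 0.6328 -0.1139  0.0473] 0.08957859882429334 head -0.0007915541663860526 hook -0.0368711829163735 -0.0074125475163857955
[ 0.6328 -0.1117  0.0691] 0.08965339713956952 head 0.02381666014949876 hook -0.036612755213435974 -0.005221231418560795
[ 0.6329 -0.1142  0.0231] 0.08968826275472266 head -0.004362546138758215 hook -0.03679322374891556 -0.007741788723759838
```

```bash
python3 - <<'E'
from h import *
e=np.array([np.cos(.095),np.sin(.095)])
p=np.array([.5098,-.1214])
chain(np.array([.5034,-.1176,.0424]),.095,[(*p,.0415,.185),(*(p+.040*e),.0415,.185),(*(p+.066*e),.0415,.185)])
E
```

```text
turn_z -0.090 shift [-0.0044 0.0060 0.0009]
turn_z -0.000 shift [-0.0036 0.0398 -0.0000]
turn_z -0.000 shift [-0.0023 0.0259 -0.0000]
```

>>> jog_arm(
  plan=[
    [[0,0,-0.03],[-0.001,0.002,0.001],0],
    [[0,0,-0.06],[-0.003,0.004,0.001],0],
    [[0,0,-0.09],[-0.0045,0.006,0.001],0],
    [[0,0,-0.09],[-0.0045,0.006,0.001],0],
    [[0,0,-0.09],[-0.0045,0.006,0.001],0],
  ],
)

```text
clock: 10.85
position: [0.5075, -0.1238, 0.0422]
ee_rot: [0.639, 0.77, 0.0, 0.0]
ft_force: [-4.3, 0.3, 8.4]
grip_width: 0.094
grasp_force: 39.9
```

>>> jog_arm(
  plan=[
    [[0,0,0],[-0.0005,0.006,0],0],
    [[0,0,0],[-0.001,0.012,0],0],
    [[0,0,0],[-0.0015,0.018,0],0],
    [[0,0,0],[-0.002,0.024,0],0],
    [[0,0,0],[-0.0025,0.03,0],0],
    [[0,0,0],[-0.003,0.035,0],0],
    [[0,0,0],[-0.0035,0.04,0],0],
    [[0,0,0],[-0.0035,0.04,0],0],
  ],
)

```text
clock: 11.52
position: [0.5478, -0.12, 0.0422]
ee_rot: [0.639, 0.77, 0.0, 0.0]
ft_force: [-2.0, 0.0, 7.3]
grip_width: 0.097
grasp_force: 39.5
```

```bash
python3 - <<'E'
from h import *
from workcell import *
p,y,o=now();print(p,y,o["ft_force"],o["torque"])
c0=np.load("side0.npz")
c=camera("side");np.savez("side10.npz",**c);print(brass(c0,GB['R']['side']),brass(c,GB['R']['side']))
d=np.abs(c["img"].astype(int)-c0["img"]).sum(2)
for r in range(222,246,2): print(r,d[r,368:392])
E
```

```text
[ 0.54776172 -0.12004557  0.04222614] 0.18547098686894717 [-2.01505921  0.01307555  7.26868126] [-0.00051506  0.45571719  0.14836527]
(13, np.int64(375), np.int64(377), np.int64(229), np.int64(233), np.float64(376.0), np.float64(231.0)) (16, np.int64(380), np.int64(386), np.int64(232), np.int64(235), np.float64(383.4), np.float64(233.6))
222 [16 27 45 50 46 46 42 43 38 15  6 17 32 22 23 21 17 19 17 20 22 22 18 16]
224 [ 69  48  33  35  53  65  76  72  69  70  66  85 107  83  41  25  21  22
  23  20  16  23  21  24]
226 [23 11  1 31 52 58 45 33 27 45 63 64 33 25 75 53 16 20 23 20 23 21 22 21]
228 [ 21  20  21  17  12  17  27  27  23  16  10  43 110 101  67  17  16  21
  20  23  24  22  16  21]
230 [ 22  25  23  24  20  25  40  79 128  81  11  19  35  13  33  38  21  18
  20  12  20  24  21  16]
232 [ 22  22  21  20  22  21  59 107 110  80  35  58  70  60  19  31 105 150
 110  40  22  22  24  23]
234 [ 24  23  25  21  22  19  24  55  54  35  36  53  54 106 151 152 125  69
  23  19  22  22  14  21]
236 [24 24 22 20 22 22 18 14 17 11 16 20 48 55 36 14 15 20 17 23 24 22 21 19]
238 [24 22 22 22 21 19 22 21 13 15 12 14 15 16 21 20 22 20 19 22 18 22 21 21]
240 [73 68 47  1 20 23 20 22 18 15  5 27 21  2 19 19 21 13 19 19 20 22 16 20]
242 [184 188 109   3  19   9  12  35  37  20  14  17  14  19  22  21  20  16
  23  17  21  20  23  20]
244 [11 12 13 22 24 21 13 15 15 18 17 22 19 19 17 24 20 19 20 18 19 22 20 23]
```

The gate is swinging in. I'll push on.

>>> jog_arm(
  plan=[
    [[0,0,0],[-0.0005,0.006,0],0],
    [[0,0,0],[-0.001,0.012,0],0],
    [[0,0,0],[-0.0015,0.017,0],0],
    [[0,0,0],[-0.002,0.021,0],0],
    [[0,0,0],[-0.002,0.024,0],0],
    [[0,0,0],[-0.0025,0.026,0],0],
    [[0,0,0],[-0.0025,0.026,0],0],
    [[0,0,0],[-0.0025,0.026,0],0],
  ],
)

```text
clock: 12.23
position: [0.5737, -0.1177, 0.0423]
ee_rot: [0.639, 0.77, 0.0, 0.0]
ft_force: [-2.5, -0.6, 5.1]
grip_width: 0.097
grasp_force: 40.2
```

```bash
python3 - <<'E'
from h import *
from workcell import *
p,y,o=now();print(p,y,o["ft_force"],o["torque"])
c=camera("side");np.savez("side11.npz",**c);print(brass(c,GB['R']['side']),brass(c,GB['L']['side']))
E
```

```text
[ 0.57365085 -0.11766081  0.04228119] 0.1853360059358316 [-2.53969307 -0.61122886  5.06252237] [-0.04587961  0.27912029  0.00755034]
(13, np.int64(375), np.int64(377), np.int64(229), np.int64(233), np.float64(376.0), np.float64(231.0)) (2, np.int64(366), np.int64(366), np.int64(178), np.int64(179), np.float64(366.0), np.float64(178.5))
```

Both gates are shut. I'll draw blue back.

>>> jog_arm(
  plan=[
    [[0,0,0],[0.0005,-0.006,0],0],
    [[0,0,0],[0.001,-0.012,0],0],
    [[0,0,0],[0.0015,-0.017,0],0],
    [[0,0,0],[0.002,-0.021,0],0],
    [[0,0,0],[0.002,-0.023,0],0],
    [[0,0,0],[0.0025,-0.025,0],0],
    [[0,0,0],[0.0025,-0.025,0],0],
  ],
)

```text
clock: 12.87
position: [0.5492, -0.1191, 0.0422]
ee_rot: [0.639, 0.769, 0.001, 0.001]
ft_force: [2.5, -0.2, 6.1]
grip_width: 0.098
grasp_force: 40.9
```

```bash
python3 - <<'E'
from h import *
from workcell import *
p,y,o=now();print(p,y,o["ft_force"],o["torque"])
c0=np.load("side0.npz");c=camera("side");np.savez("side12.npz",**c);print(brass(c,GB['R']['side']),brass(c,GB['L']['side']))
d=np.abs(c["img"].astype(int)-c0["img"]).sum(2)
for r in range(228,240,2): print(r,d[r,368:392])
E
```

```text
[ 0.54920854 -0.11906432  0.0422371 ] 0.1850455883591035 [ 2.50865557 -0.24056799  6.1370158 ] [ 0.00095171 -0.48111921 -0.032418  ]
(12, np.int64(375), np.int64(377), np.int64(229), np.int64(233), np.float64(375.9), np.float64(230.8)) (2, np.int64(366), np.int64(366), np.int64(178), np.int64(179), np.float64(366.0), np.float64(178.5))
228 [ 21  23  22  18  10  16  21  22  19  18  21  12  59 117  95  40   4  18
  19  23  23  24  17  21]
230 [21 25 23 21 20 24 17 18 19 17 15 10 35 25 12 13 18 20 16 16 21 19 24 17]
232 [24 20 22 19 20 17 20 14  2 14 12 34 71 76 50  7 20 18 22 24 20 21 22 21]
234 [21 23 23 19 18 17 21 14 18 34 18 43 73 61 28  2 19 20 17 19 19 25 17 21]
236 [22 24 24 21 22 18 21 15 14 12 18 11  7 10  8 21 18 21 16 22 24 22 22 18]
238 [22 22 23 23 22 19 22 23 15 14 14 14 18 14 19 20 17 19 19 20 22 20 20 19]
```

>>> jog_arm(
  plan=[
    [[0,0,0],[0,-0.0015,0],0],
    [[0,0,0],[0,-0.0025,0],0],
    [[0,0,0],[0,-0.0025,0],0.03],
    [[0,0,0],[0,-0.0025,0],0.03],
    [[0,0,0],[0,-0.0025,0],0.03],
    [[0,0,0],[0,-0.0025,0],0.03],
  ],
)

```text
clock: 13.42
position: [0.5458, -0.1192, 0.0409]
ee_rot: [0.639, 0.769, -0.0, -0.001]
ft_force: [0.0, 0.4, -0.1]
grip_width: 0.349
grasp_force: 0.0
```

>>> jog_arm(
  plan=[
    [[0,0,0],[0,0,-0.015],0.03],
    [[0,0,0],[0,0,-0.035],0.03],
    [[0,0,0],[0,0,-0.06],0.03],
    [[0,0,0],[0,0,-0.09],0.03],
    [[0,0,0],[0,0,-0.12],0.03],
    [[0,0,0],[0,0,-0.15],0.03],
    [[0,0,0],[0,0,-0.16],0.03],
    [[0,0,0],[0,0,-0.16],0.03],
  ],
)

```text
clock: 14.08
position: [0.5477, -0.1196, 0.2038]
ee_rot: [0.639, 0.769, 0.001, 0.001]
ft_force: [-0.7, -1.1, -0.9]
grip_width: 0.357
grasp_force: 0.0
```

```bash
python3 - <<'E'
from h import *
from workcell import *
p,y,o=now();print(p,y,o["ft_force"],o["clock"])
c0=np.load("side0.npz");c=camera("side");print(brass(c,GB['R']['side']),brass(c,GB['L']['side']))
d=np.abs(c["img"].astype(int)-c0["img"]).sum(2)
for r in range(228,238,2): print(r,d[r,368:392])
for r in range(176,184,2): print(r,d[r,362:380])
S=camera("scene")
for col in("blue","red"):
    a=max(blobs(S["img"],col,300),key=lambda b:b[0][4]);b=max(blobs(c["img"],col,300),key=lambda b:b[0][4]);print(col,a[0],b[0],tri(S,a[1],c,b[1]).round(4))
E
```

```text
[ 0.54770116 -0.11958131  0.20382036] 0.18486621108260876 [-0.66890665 -1.14366303 -0.88372234] 14.0833
(11, np.int64(375), np.int64(377), np.int64(229), np.int64(233), np.float64(376.0), np.float64(230.7)) (2, np.int64(366), np.int64(366), np.int64(178), np.int64(179), np.float64(366.0), np.float64(178.5))
228 [ 17  18  14  14   9  12  16  15  13  17   3  51 112  96  49   8  14  14
  12  16  18  18  13  16]
230 [15 18 16 11 16 18 13 12 13 10 14 44 39 17  8 15 13 16 14 10 17 16 19 12]
232 [17 14 16 13 17 14 13 10 72 73 63 81 72 59 10 16 16 15 16 15 14 17 16 16]
234 [16 17 19 15 12 13 14 10 18 38 49 64 62 35  4 10 13 18 14 14 17 17 11 15]
236 [17 19 16 17 15 16 15 11 10  5 12  4  9  4 14 18 17 13 10 19 17 18 18 15]
176 [ 15  16  12  14  14  15   5  58 137 120  44   8  16  14  15  17  15  14]
178 [ 18  16  16  15   5  11  27  90 124  87  23  10  13  15  18  16  16  13]
180 [ 18  13  17  13  35  74 118 207 262 163  42  12  18  19  18  17  17  16]
182 [ 15  16  15  15  14   7  11 107 165 104  16  15  14  18  16  15  17  15]
blue [ 334  212   36   45 1280] [ 322  212   38   49 1585] [ 0.5858 -0.1138  0.0425]
red [ 286  172   31   40 1056] [ 320  161   33   43 1065] [0.5685 0.0912 0.038 ]
```

Both bars sit about 9 mm inside shut gates, within 4 mm of the hooks' middle lines, and the robot is clear.

```bash
python3 -c "
from workcell import *
print(hand_in())"
```

```text
the job is handed in; nothing more can be done
None
```

Both mugs are stowed, red on the left hook and blue on the right, with both gates shut and each handle bar about 9 mm inside its gate line by camera measurement; I handed the job in at about 14 s, and no verdict came back.

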